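# Level the split bench top: press in the gap filler, knock the dogs down

## Task

Make the top of the small split bench flat again: fit the loose filler piece into the empty stretch of the bench's gap and press it down until it is flush with the top. Then take the mallet from the tool tray, drive both bench dogs down flush with it (not with the fingers), and stand the mallet back in the tray on its striking face. Leave the other tools and the glue bottle where they are.

Things in the scene. Friction and masses are not known exactly. Their poses are not given: they have to be found in the camera images.
- slot (a point): The empty stretch of the gap in the bench top: a slot 50 mm wide (x) by 162 mm long (y) by 36 mm deep with a flat floor, between two filler pieces already in. This point is the centre of its mouth, level with the bench top, 50 mm above the table; z up.
- bench: Bench-top bench: a fixed slab of pale wood, 300 mm (x) by 400 mm (y), 50 mm thick, flat on the table, with a 50 mm wide gap along y down its middle. A vice jaw with two screws and bars, no higher than the top, adds 110 mm on its far (+x) side. Flat black discs in the top are empty dog holes. Origin: centre of its underside; z up.
- slot_floor (a point): Centre of the slot's floor, 36 mm below its mouth. Four sprung brass balls (bullet catches) stand 4 mm out of the slot's long walls, 16 mm below the top, 55 mm either side of the middle. An entering filler stops on them, level, 16 to 21 mm proud; 8 to 15 N straight down at its middle takes it past, then about 6 N slides it to the floor, where it is flush.
- filler: The loose filler piece: a bar of pale wood 46 mm (x) by 158 mm (y) by 36 mm high, 0.22 kg, the same either way round, its foot chamfered (3 mm on every side over 7 mm of height). It starts flat on the table, right way up, at one side of the bench. Two flat dark discs mark its top (a shorter, wider offcut near the robot is not it). Origin: centre of its underside; z up.
- filler_top (a point): Centre of the filler's top face, 36 mm above its underside; same axes as the filler.
- dog_left_slide (a joint): Slide of the left (+y) bench dog in its hole, in m: 0 = standing 22 mm proud of the top, 0.022 = flush with the top (its stop). A spring catch holds it by friction wherever it stands: it takes about 9 to 12 N to move it and it does not come back up.
- dog_right_slide (a joint): The same for the right (-y) bench dog.
- dog_left: Left bench dog: a plain round aluminium pin 20 mm in diameter standing upright out of the bench top, 14 to 22 mm proud at the start. Origin: centre of its top face, z up. It stands in the bench's far (+x) half, 87.5 mm in +x and 120 mm in +y from the centre of the slot, in the bench's axes.
- dog_right: Right bench dog, the same, 87.5 mm in +x and 120 mm in -y from the centre of the slot.
- mallet: Joiner's wooden mallet, 0.34 kg, standing in the tray on one striking face. Head 70 mm (x) by 52 mm (y) by 96 mm high. Handle level, from the middle of the head's -x side, 150 mm long towards -x, 20 mm wide (y) by 26 mm high, its centre line 48 mm above the lower striking face. Origin: centre of the lower striking face; z up.
- mallet_grip (a point): Point on the handle's centre line, 70 mm in -x from the middle of the head (35 mm from its side) and 48 mm above the lower striking face; same axes as the mallet. The centre of mass lies 50 mm from here, in the head. Gripped here with about 100 N, the mallet stays level.
- tray: Fixed open plywood tool tray on the table at the other side of the bench from the filler, outside 270 mm (x) by 170 mm (y), walls 8 mm thick and 35 mm high, floor 8 mm thick. Origin: centre of its underside. The mallet stands in it about 60 mm in +x and 20 mm in -y from its centre with the handle towards -x; a chisel lies along its +y side.
- chisel: Bystander: chisel with black handle, 220 mm long, 29 mm thick, in the tray.
- try_square: Bystander: try square, 175 by 80 mm, 16 mm thick, flat on the bench's near (-x) half, towards -y.
- pencil: Bystander: flat carpenter's pencil, 170 mm, 8 mm thick, on the bench's near half, towards +y.
- glue: Bystander: white glue bottle, 60 mm in diameter, 170 mm high, on the table off the bench's far left corner.
- tape: Bystander: tape measure, 65 by 65 by 35 mm, on the table off the bench's far right corner.
Things that resemble listed ones, but are neither listed nor needed, are in the scene too. What is shaped like the filler but purple is not meant.

How it is judged (in metres and radians):
On the way, in this order (a step that is already met when the one before it is completed fails the run):
1. the filler lies flush in the slot (x of filler_top in the frame of slot between -0.003 and 0.003 m and y of filler_top in the frame of slot between -0.003 and 0.003 m and z of filler_top in the frame of slot between -0.002 and 0.002 m and angle between the z axis of filler and the z axis of slot, either way round below 0.05 rad), for 0.2 s.
2. the mallet strikes or presses on a dog ((contact force between mallet and dog_left above 3 N or contact force between mallet and dog_right above 3 N)), for 0.02 s.
3. both dogs are down flush (value of joint each of dog_left_slide, dog_right_slide above 0.0195 m), for 0.2 s.
At the end, for the whole second after the job is handed in: The filler lies flush in the slot (its top within 2 mm of the bench top, 3 mm of the slot's middle, level within 0.05 rad), both dogs are down within 2.5 mm of flush, and the mallet stands on its striking face on the tray's floor (within 0.15 rad of upright), all at rest and released (all of step 1 and all of step 3 and x of mallet in the frame of tray between -0.11 and 0.11 m and y of mallet in the frame of tray between -0.065 and 0.065 m and z of mallet in the frame of tray below 0.02 m and angle between mallet's own z axis and vertical below 0.15 rad and linear speed of each of mallet, filler below 0.02 m/s); the robot touches nothing.
It fails at once if a dog is pushed with the fingers or the arm instead of the mallet (contact force between any of the fingers, the arm and dog_left above 2 N or contact force between any of the fingers, the arm and dog_right above 2 N).
It fails at once if a bystander is shifted by more than 30 mm (distance of any of chisel, try_square, pencil, glue, tape from where it was at the start of the episode above 0.03 m).
It also fails if it takes over 61 s, if anything falls off the work surface, if the arm or the gripper's body presses on something with over 40 N, if the wrist force passes 120 N, or if a joint passes its speed limit or range.

## Robot

A 6-joint arm with a two-finger parallel gripper is mounted at the origin on the work surface. World frame = base frame: x ahead of the robot, y to its left, z up, the work surface at z = 0. Lengths are in mm, angles in rad, forces in N, time in s.
With the tool pointing down it reaches from about 375 to 750 mm from the base axis. Payload 9 kg.
Tool frame: the origin (TCP) lies at the very end of the fingers, on their centre line; the grasp point (between the pads) lies 19 mm behind it; z points along the fingers, y is the line along which they close (so a half turn about z gives the same grasp; the last joint's range is limited). The gripper opens to 85 mm and grips with 20 to 120 N. Pads are 22 mm wide; open, the fingers measure 114 mm over their backs; the gripper's body (76 mm by 85 mm) begins 54 mm behind the grasp point. The pads swing forward as they close: fully open they stand 13 mm farther back than shut.
Start: joints at [0.937, 0.104, 0.097, 1.564, 0, 1.353], TCP at [242.361, 548.906, 231.331] pointing down, gripper open.
Joint ranges: [-2.99, 2.99], [-0.84, 1.86], [-1.1, 1.16], [-1.84, 2.11], [-1.51, 1.56], [-3.14, 3.14]. Speed limits (rad/s): [2.22, 2.22, 2.57, 3.14, 3.14, 3.14].

## Interface

Orientations are given as a rotation vector (axis times angle).
In Python, from rig import arm gives the robot as it stands.
- The arm moves only by the tool arm_command, never from a script. Its argument "deltas" is a list that holds one entry, the list of rows, each a list of 7 numbers: the turn, a rotation vector about the tool's x, y, z in degrees, then the shift along the tool's x, y, z in cm, then the opening in per cent of the stroke, from 0 (shut) to 100 (fully open). A call has exactly 10 rows; each row shifts and turns the commanded pose from where the row before left it, along the tool's axes as they then stand; what a row does not reach is not made up. A row lasts 1/10 s, in which the tool goes at most 50 mm and 8.59 degrees, less where a joint would pass 70% of its speed; a pose out of reach is approached as far as the arm can. A call with a gripper value outside its range is refused whole. The fingers move at their own pace and stop on an object; "force" is the grip in N (left out, the last holds). Time passes only in rows, so rows that do not move let the fingers close, or fill a call up. It gives the time, the measured TCP pose, the force, the opening and the grip force at its end, in the units of the state.
- arm.get_obs(): the state, without advancing time (a new reading comes with each control period).
- arm.camera(name): name is "scene" or "top" or "wrist"; returns the picture (400x640x3 uint8, red, green, blue); there is no depth.
- arm.calibration(name): a dict with "fov_y" (degrees; the focal length in pixels is half the picture's height over the tangent of half this angle, whatever the lens; pixels are square), "cx", "cy" (the principal point, pixels), "world_from_camera" (4x4, takes a point from camera to world coordinates); the wrist camera has in their place "hand_eye" (4x4, takes a point from camera to tool coordinates, whose origin is the TCP and whose axes are the flange's). Camera axes: x right, y down, z forward; pixel columns grow to the right and rows downward; lengths in mm; the calibration is good to about 2 mm. A picture is of the moment at which its call begins: read the wrist's pose just before it. calibration takes no time and is no camera call.
- arm.close_job(): hands the job in; it is judged then, once.
The state is a dict: "time": time; "q": joint angles; "qd": joint speeds; "tau": joint torques, N m; "eef_pos": TCP position; "tool_rot": TCP orientation; "contact_force": force on the tool from outside, world axes, zero at the start; "wrist_torque": the same for the moment, N m; "width": finger opening in mm; "grip_force": force on a finger pad.
Only numpy, scipy, OpenCV 4.12 (cv2) and the standard library are available. Lean on these libraries where they do the work, as an engineer would, in place of code of your own. Each camera call takes 0.05 s, during which the arm holds its last target. There are 200 camera calls.

## Working session

There is one attempt and no reset: what is moved stays moved. The work goes in short steps, Python scripts to look and compute and a tool call to move; the robot and the scene stay as the last step left them, time stands still between calls to the robot, and variables do not carry over. Pictures are saved under pics/ and viewed, at most 10 in all, crops included, and the job is handed in when it is done.

Besides the shell and the picture viewer there is one more tool, called after "Request:" by a JSON object that holds its "op" and its "data", one argument or row to a line. arm_command: Moves the arm, as the interface text tells. Its arguments: {"type":"object","properties":{"deltas":{"type":"array"},"force":{"type":"number"}},"required":["deltas"]}

```bash
ls; mkdir -p pics; python3 - <<'E'
from rig import arm
import cv2
o=arm.get_obs();print({k:o[k] for k in('time','eef_pos','tool_rot','width')})
for n in('top','scene'):
    c=arm.calibration(n);print(n,c)
    cv2.imwrite(f'pics/{n}0.png',cv2.cvtColor(arm.camera(n),cv2.COLOR_RGB2BGR))
print(arm.calibration('wrist'))
E
```

```text
pics
{'time': 0.0, 'eef_pos': array([242.16226054, 548.58754672, 230.53313959]), 'tool_rot': array([-6.48340837e-01, -3.07343121e+00,  1.93374177e-03]), 'width': 85.41429826517387}
top {'fov_y': 49.45721597442083, 'cx': 315.9149939079467, 'cy': 202.4997057437276, 'world_from_camera': array([[-2.58132067e-02, -9.88296216e-01,  1.50347157e-01,
         3.79786176e+02],
       [-9.99354208e-01,  2.17508967e-02, -2.86018561e-02,
         4.37430236e+01],
       [ 2.49969207e-02, -1.50988369e-01, -9.88219442e-01,
         1.08051180e+03],
       [ 0.00000000e+00,  0.00000000e+00,  0.00000000e+00,
         1.00000000e+00]])}
scene {'fov_y': 55.2891636870127, 'cx': 315.7101732714653, 'cy': 204.00125102144145, 'world_from_camera': array([[-8.13016289e-01,  3.96827445e-01, -4.26066301e-01,
         9.73660677e+02],
       [ 5.82137883e-01,  5.67782466e-01, -5.82012506e-01,
         6.78292102e+02],
       [ 1.09544396e-02, -7.21214982e-01, -6.92624682e-01,
         8.23817528e+02],
       [ 0.00000000e+00,  0.00000000e+00,  0.00000000e+00,
         1.00000000e+00]])}
{'fov_y': 68.33530220518205, 'cx': 319.51338448111954, 'cy': 206.48190236069942, 'hand_eye': array([[ 7.23520190e-04, -9.46354883e-01, -3.23128322e-01,
         8.39952683e+01],
       [ 9.99999729e-01,  7.27897124e-04,  1.07297922e-04,
         3.61321354e-02],
       [ 1.33662264e-04, -3.23128313e-01,  9.46355153e-01,
        -1.42677106e+02],
       [ 0.00000000e+00,  0.00000000e+00,  0.00000000e+00,
         1.00000000e+00]])}
```

View pics/top0.png

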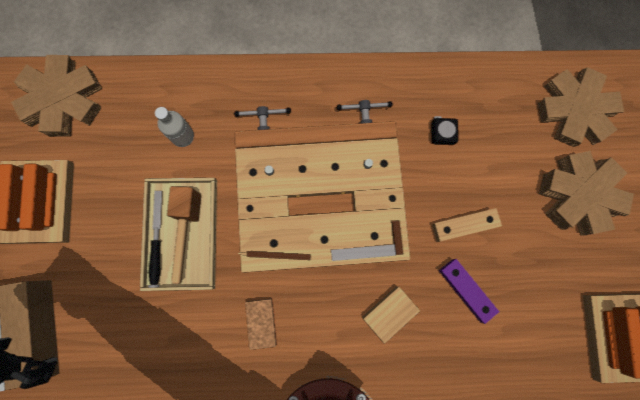

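View pics/scene0.png

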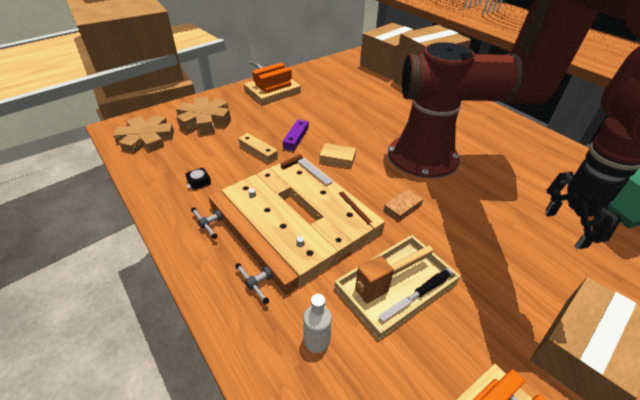

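Candidates for the filler in the top view: the pale bar at (467,225) with two dark discs; the purple bar at (470,290), which is excluded by colour; and the pale block at (391,314), the short, wide offcut with no discs. The pale bar fits. The slot is at about (321,203), the dogs at (269,170) and (368,163), and the mallet head at (182,203). I'll confirm with a crop and measure.

```bash
cat > h.py <<'E'
import numpy as np, cv2
from scipy.spatial.transform import Rotation as R
from rig import arm
def cal(n,obs=None):
    c=arm.calibration(n); f=200/np.tan(np.radians(c['fov_y']/2))
    if n=='wrist':
        T=np.eye(4);T[:3,:3]=R.from_rotvec(obs['tool_rot']).as_matrix();T[:3,3]=obs['eef_pos'];T=T@c['hand_eye']
    else: T=c['world_from_camera']
    return f,c['cx'],c['cy'],T
def px(C,uv,z):
    f,cx,cy,T=C; d=T[:3,:3]@np.array([(uv[0]-cx)/f,(uv[1]-cy)/f,1]); p=T[:3,3]
    return p+d*(z-p[2])/d[2]
def proj(C,P):
    f,cx,cy,T=C; q=T[:3,:3].T@(np.array(P)-T[:3,3]); return np.array([cx+f*q[0]/q[2],cy+f*q[1]/q[2]])
def blobs(m,lo,hi):
    n,l,s,c=cv2.connectedComponentsWithStats(m.astype(np.uint8))
    return [(np.round(c[i],1),s[i,4]) for i in range(1,n) if lo<=s[i,4]<=hi]
def snap(n,name):
    o=arm.get_obs(); im=arm.camera(n); cv2.imwrite(f'pics/{name}.png',im[:,:,::-1]); return im,cal(n,o),o
E
python3 - <<'E'
from h import *
im=cv2.imread('pics/top0.png');C=cal('top')
g=im.max(2)
for c,a in blobs(g<55,8,120):
    if 230<c[0]<510 and 140<c[1]<300: print(c,a,px(C,c,50).round(1),px(C,c,36).round(1)[:2])
hsv=cv2.cvtColor(im,cv2.COLOR_BGR2HSV)
# pale-wood filler rectangle
for nm,(x0,y0,x1,y1) in dict(fil=(425,195,512,250)).items():
    print(nm,hsv[225,467],hsv[260,400],hsv[203,321],hsv[203,182],hsv[250,195],hsv[230,520])
cv2.imwrite('pics/crop1.png',cv2.resize(im[190:340,340:520],None,fx=3.5,fy=3.5,interpolation=cv2.INTER_CUBIC))
for nm,uv,z in [('dogL',(269,170),68),('dogR',(368,163),68),('mhead',(182,203),104),('traya',(146,180),35),('trayb',(214,179),35),('trayc',(213,289),35),('trayd',(141,290),35),('hend',(177,281),60)]: print(nm,px(C,uv,z).round(1))
E
```

```text
[383.6 163.1] 29 [ 630.3 -154.1   50. ] [ 633.7 -156.8]
[334.7 166.4] 29 [624.5 -34.1  50. ] [627.8 -35.2]
[302.1 168.6] 33 [620.6  45.3  50. ] [623.8  45.3]
[252.6 171.7] 29 [615.3 165.1  50. ] [618.5 166.8]
[392. 198.] 23 [ 543.5 -170.2   50. ] [ 545.7 -173.1]
[249.4 208. ] 23 [526.8 173.1  50. ] [528.8 174.8]
[489.3 219. ] 24 [ 487.1 -403.2   50. ] [ 488.6 -409.3]
[446.6 229.6] 25 [ 464.  -297.6   50. ] [ 465.1 -302.3]
[374.3 235.6] 31 [ 453.8 -123.1   50. ] [ 454.8 -125.4]
[324.  239.2] 31 [448.1  -3.   50. ] [449.   -3.6]
[273.4 242.9] 34 [442.3 116.8  50. ] [443.1 117.8]
[455.3 272.3] 28 [ 362.6 -311.1   50. ] [ 362.3 -315.9]
fil [ 16 120 181] [ 15 131 144] [ 13 151 147] [ 13 159 130] [ 20  88 191] [ 12 154 141]
dogL [614.5 124.1  68. ]
dogR [ 626.9 -113.1   68. ]
mhead [533.9 317.8 104. ]
traya [603.3 425.2  35. ]
trayb [602.4 260.9  35. ]
trayc [338.6 260.7  35. ]
trayd [340.8 428.2  35. ]
hend [359.8 337.9  60. ]
```

View pics/crop1.png

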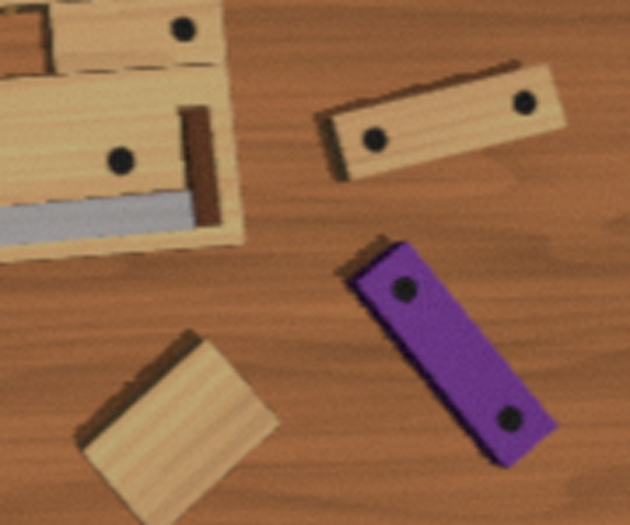

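The crop confirms it: the pale bar with two dark discs, at crop (375,140) and (525,103), is the filler. The purple bar and the discless offcut are ruled out. The estimates below are good enough to set out:
- **Filler:** about (477,-356), yaw 0.216.
- **Slot:** about (535,1.4), yaw 0.048.

Next I turn the tool 54° and move over.

Request:
{"op": "arm_command", "data": {
  "deltas": [
    [[0,0,7.7,0,0,0,100],[0,0,7.7,0,0,0,100],[0,0,7.7,0,0,0,100],[0,0,7.7,0,0,0,100],[0,0,7.7,0,0,0,100],[0,0,7.7,0,0,0,100],[0,0,7.6,0,0,0,100],[0,0,0,-4,1.8,0,100],[0,0,0,-4,1.8,0,100],[0,0,0,-4,1.8,0,100]]
  ]
}}

```text
time: 1.1
eef_pos: [321.1, 442.0, 230.8]
tool_rot: [-1.968, -2.449, 0.001]
contact_force: [0.9, -0.4, 1.0]
width: 85.6
grip_force: 0.0
```

Request:
{"op": "arm_command", "data": {
  "deltas": [
    [[0,0,0,-4,1.8,0,100],[0,0,0,-4,1.8,0,100],[0,0,0,-4,1.8,0,100],[0,0,0,-4,1.8,0,100],[0,0,0,-4,1.8,0,100],[0,0,0,-4,1.8,0,100],[0,0,0,-4,1.8,0,100],[0,0,0,-4.5,-0.2,0,100],[0,0,0,-4.5,-0.2,0,100],[0,0,0,-4.5,-0.2,0,100]]
  ]
}}

```text
time: 2.1
eef_pos: [526.9, 61.9, 230.9]
tool_rot: [-1.969, -2.448, 0.0]
contact_force: [0.7, -0.1, -0.0]
width: 85.5
grip_force: 0.0
```

```bash
python3 - <<'E'
from h import *
im,C,o=snap('wrist','w1');print(o['time'],o['eef_pos'],o['tool_rot'],o['qd'].round(3))
for c,a in blobs(im.max(2)<55,30,1500): print(c,a,px(C,c,50).round(1))
E
```

```text
2.1 [526.9066988  61.8570791 230.8908451] [-1.96859438e+00 -2.44760703e+00  3.05295835e-04] [-0.848  0.019  0.017 -0.007  0.001 -0.84 ]
[142.8  28.6] 48 [327.1 175.7  50. ]
[232.2 104.6] 333 [419.5 125.3  50. ]
[145.4  71.4] 34 [330.7 137.9  50. ]
[344.3  78.8] 262 [527.2 174.2  50. ]
[147.4  77.7] 30 [332.8 132.4  50. ]
[565.7  98.2] 194 [754.6 205.5  50. ]
[424.9 106.3] 297 [615.4 166.7  50. ]
[466.3 165.6] 168 [680.6 117.4  50. ]
[253.  116.7] 292 [442.4 118.   50. ]
[409.9 143.8] 51 [612.2 126.7  50. ]
[537.9 154.9] 187 [752.8 145.4  50. ]
[520.5 208.7] 132 [761.   83.3  50. ]
[396.1 213.1] 200 [621.3  46.9  50. ]
[243.4 221.5] 193 [448.3  -2.   50. ]
[380.1 272.3] 162 [625.2 -33.3  50. ]
[484.5 295.4] 120 [766.6 -37.1  50. ]
[296.2 345.5] 101 [ 544.3 -169.6   50. ]
[360.  347.2] 119 [ 631.2 -153.5   50. ]
[163.3 391.8] 73 [ 369.  -296.3   50. ]
```

View pics/w1.png

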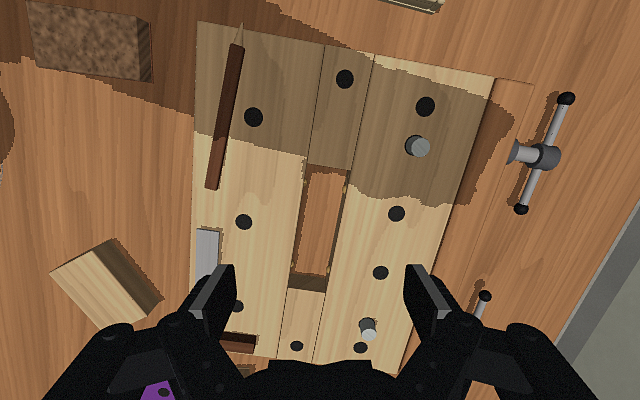

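The view shows the slot between gap discs at (344,79) and (296,346) in pixels, so the slot centre is about (535.7,2.0), in agreement with the top view. Dogs are at (417,146) and (368,328). Now on to the filler.

Request:
{"op": "arm_command", "data": {
  "deltas": [
    [[0,0,0,-4,-1.4,1,100],[0,0,0,-4,-1.4,1,100],[0,0,0,-4,-1.4,1,100],[0,0,0,-4,-1.4,1,100],[0,0,0,-4,-1.4,1,100],[0,0,0,-4,-1.4,1,100],[0,0,0,-4,-1.4,1,100],[0,0,0,-4,-1.4,1,100],[0,0,0,-4,-1.4,1,100],[0,0,0,-4,-1.2,1,100]]
  ]
}}

```text
time: 3.15
eef_pos: [477.2, -358.2, 130.5]
tool_rot: [-1.969, -2.447, -0.0]
contact_force: [0.4, -0.4, 1.0]
width: 85.6
grip_force: 0.0
```

```bash
python3 - <<'E'
from h import *
im,C,o=snap('wrist','w2');print(o['time'],o['eef_pos'],o['tool_rot'],o['qd'].round(3))
hsv=cv2.cvtColor(im,cv2.COLOR_RGB2HSV)
for c,a in blobs(im.max(2)<55,60,2500): print(c,a,px(C,c,36).round(1))
print(proj(C,(477,-356,36)),hsv[200,319],hsv[200,500])
E
```

```text
3.15 [ 477.21443985 -358.17785022  130.48446476] [-1.96906524e+00 -2.44725237e+00 -3.10096554e-04] [-0.521  0.684  0.535 -0.157  0.004 -0.52 ]
[215.7 114. ] 99 [ 382.1 -299.4   36. ]
[188.6 129. ] 408 [ 362.6 -315.1   36. ]
[321.2 140.7] 389 [ 465.6 -301.7   36. ]
[ 75.4 184.8] 343 [ 274.2 -380.5   36. ]
[321.  263.9] 254 [ 489.3 -409.3   36. ]
[320.47105594 207.14676157] [ 16 104 130] [ 14 131 165]
```

View pics/w2.png

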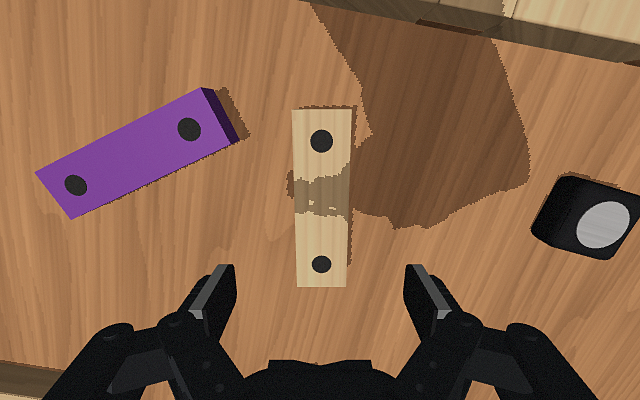

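The picture shows the filler square to the gripper, with discs at (321,141) and (321,264) and its centre at (477.4,-355.5). I descend to 17 mm below its top and close.

Request:
{"op": "arm_command", "data": {
  "deltas": [
    [[0,0,0,0.2,0.05,2,80],[0,0,0,0,0,2,80],[0,0,0,0,0,2,80],[0,0,0,0,0,2,80],[0,0,0,0,0,2,80],[0,0,0,0,0,1.1,80],[0,0,0,0,0,0,80],[0,0,0,0,0,0,30],[0,0,0,0,0,0,30],[0,0,0,0,0,0,30]]
  ],
  "force": 50
}}

```text
time: 4.2
eef_pos: [478.7, -355.3, 21.8]
tool_rot: [1.968, 2.446, -0.0]
contact_force: [-1.3, 0.5, 3.7]
width: 44.8
grip_force: 53.0
```

Request:
{"op": "arm_command", "data": {
  "deltas": [
    [[0,0,0,0,0,-2,30],[0,0,3.2,0,0,-4,30],[0,0,3.2,0,0,-4,30],[0,0,3.2,1,0.2,0,30],[0,0,0,4,0.8,0,30],[0,0,0,4.2,0.9,0,30],[0,0,0,4.2,0.9,0,30],[0,0,0,4.2,0.9,0,30],[0,0,0,4.2,0.9,0,30],[0,0,0,4.2,0.9,0,30]]
  ],
  "force": 60
}}

```text
time: 5.2
eef_pos: [519.9, -90.5, 120.8]
tool_rot: [2.167, 2.274, 0.001]
contact_force: [1.2, 1.1, -1.2]
width: 44.4
grip_force: 63.3
```

Request:
{"op": "arm_command", "data": {
  "deltas": [
    [[0,0,0,4.2,0.9,0,30],[0,0,0,3.7,0.8,0,30],[0,0,0,1.6,0.3,0,30],[0,0,0,0,0,0,30],[0,0,0,0,0,0,30],[0,0,0,0,0,0,30],[0,0,0,0,0,0,30],[0,0,0,0,0,0,30],[0,0,0,0,0,0,30],[0,0,0,0,0,0,30]]
  ]
}}

```text
time: 6.2
eef_pos: [535.1, 3.4, 120.3]
tool_rot: [-2.168, -2.274, -0.0]
contact_force: [-0.8, 0.6, -1.4]
width: 44.0
grip_force: 63.3
```

```bash
python3 - <<'E'
from h import *
im,C,o=snap('wrist','w3');print(o['time'],o['eef_pos'],o['tool_rot'],o['qd'].round(3),o['contact_force'])
zt=o['eef_pos'][2]+14.2
for c,a in blobs(im.max(2)<55,40,2500): print(c,a,px(C,c,zt).round(1),px(C,c,50).round(1))
print([proj(C,(535.7,2,50)+np.array([-.0485*s,s,0])) for s in(81,-81)])
E
```

```text
6.2 [535.12858529   3.40426545 120.29024147] [-2.16754439e+00 -2.27400136e+00 -1.31094610e-04] [ 0.003  0.001  0.    -0.002 -0.     0.001] [-0.77333944  0.63353955 -1.37878923]
[149.9  81.1] 882 [461.8  92.9 134.5] [416.7  97.   50. ]
[22.9 17.6] 90 [416.9 112.9 134.5] [342.3 130.1  50. ]
[25.2 29.9] 162 [416.7 108.8 134.5] [341.9 123.3  50. ]
[448.1  52.1] 134 [579.6 109.1 134.5] [612.1 123.9  50. ]
[185.1  47.6] 832 [477.1 105.7 134.5] [442.1 118.2  50. ]
[534.8 128.8] 126 [621.8  82.1 134.5] [681.9  79.   50. ]
[632.3 130.4] 313 [663.2  83.4 134.5] [750.7  81.3  50. ]
[319.4 174.1] 1249 [531.7  58.2 134.5] [532.7  39.4  50. ]
[440.6 169.9] 573 [585.2  62.7 134.5] [621.2  46.8  50. ]
[208.1 221.1] 462 [480.7  33.3 134.5] [448.1  -1.9  50. ]
[427.7 266.2] 394 [587.5  14.4 134.5] [625.2 -33.2  50. ]
[array([321.16297896, 111.89634231]), array([320.78891272, 308.56800719])]
```

View pics/w3.png

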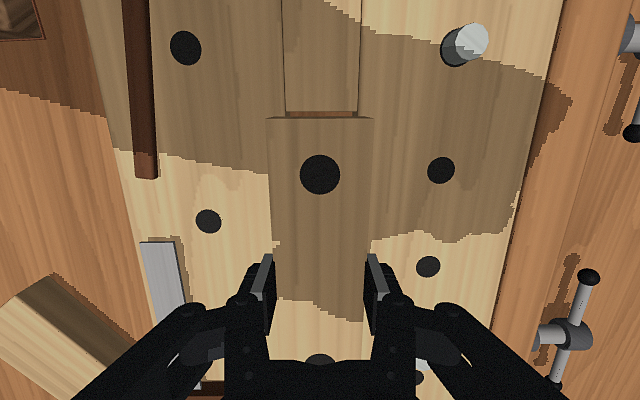

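The view shows the filler hanging over the slot, its far disc at (320,174), and the visible slot end at row ~110 where the estimate predicts 112. A 1 mm correction, then I lower it.

Request:
{"op": "arm_command", "data": {
  "deltas": [
    [[0,0,0,-0.1,0.1,1,30],[0,0,0,0,0,1.5,30],[0,0,0,0,0,1.3,30],[0,0,0,0,0,0.6,30],[0,0,0,0,0,0.5,30],[0,0,0,0,0,0.4,30],[0,0,0,0,0,0.4,30],[0,0,0,0,0,0.3,30],[0,0,0,0,0,0,30],[0,0,0,0,0,0,30]]
  ]
}}

```text
time: 7.25
eef_pos: [536.3, 2.7, 60.5]
tool_rot: [2.167, 2.274, 0.0]
contact_force: [0.5, -0.7, -1.3]
width: 44.2
grip_force: 63.3
```

Request:
{"op": "arm_command", "data": {
  "deltas": [
    [[0,0,0,0,0,0.3,30],[0,0,0,0,0,0.2,30],[0,0,0,0,0,0,70],[0,0,0,0,0,0,70],[0,0,0,0,0,0,70],[0,0,0,0,0,-1.5,70],[0,0,0,0,0,-2.5,50],[0,0,0,0,0,0,0],[0,0,0,0,0,0,0],[0,0,0,0,0,0,0]]
  ],
  "force": 40
}}

```text
time: 8.25
eef_pos: [536.0, 2.8, 95.2]
tool_rot: [-2.167, -2.274, 0.0]
contact_force: [-0.5, -0.3, -0.4]
width: 1.7
grip_force: 0.0
```

```bash
python3 - <<'E'
from h import *
im,C,o=snap('wrist','w4');print(o['time'],o['eef_pos'],o['width'],o['contact_force'])
for c,a in blobs(im.max(2)<55,40,2500): print(c,a,px(C,c,69).round(1),px(C,c,50).round(1))
E
```

```text
8.25 [536.03009266   2.79314626  95.21520812] 1.746486368036093 [-0.47390836 -0.29920574 -0.40486388]
[124.9  84. ] 1283 [427.6  92.1  69. ] [416.   92.8  50. ]
[465.4  42.8] 168 [604.  120.2  69. ] [612.2 124.1  50. ]
[164.4  37.8] 1108 [451.2 115.   69. ] [442.2 118.2  50. ]
[563.2 124.1] 108 [666.4  83.3  69. ] [681.6  83.   50. ]
[320.9 158.5] 749 [533.5  57.7  69. ] [533.7  54.5  50. ]
[454.4 176.8] 717 [612.1  50.9  69. ] [621.2  46.9  50. ]
[193.8 233.4] 577 [456.5   7.   69. ] [448.1  -1.9  50. ]
[156.1 285.5] 215 [428.1 -32.3  69. ] [416.5 -45.6  50. ]
[438.5 283. ] 474 [615.7 -21.2  69. ] [625.2 -33.2  50. ]
[596.4 327.3] 1010 [733.3 -51.6  69. ] [756.1 -67.1  50. ]
```

View pics/w4.png

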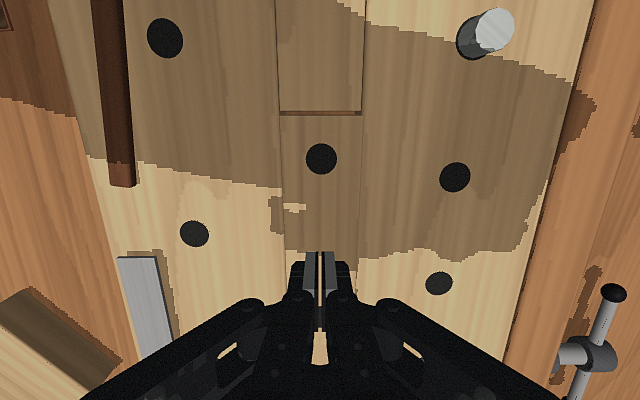

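The view shows the filler sitting in the slot, its disc at (321,158) and even gaps on the sides, with its centre under the shut fingers. Pressing down.

Request:
{"op": "arm_command", "data": {
  "deltas": [
    [[0,0,0,0,0,1.5,0],[0,0,0,0,0,0.9,0],[0,0,0,0,0,0.4,0],[0,0,0,0,0,0.4,0],[0,0,0,0,0,0.4,0],[0,0,0,0,0,0.4,0],[0,0,0,0,0,0.3,0],[0,0,0,0,0,0.2,0],[0,0,0,0,0,0.05,0],[0,0,0,0,0,0,0]]
  ]
}}

```text
time: 9.3
eef_pos: [536.4, 2.7, 50.0]
tool_rot: [2.167, 2.274, 0.0]
contact_force: [-0.9, 0.0, 8.8]
width: -0.1
grip_force: 4.6
```

Request:
{"op": "arm_command", "data": {
  "deltas": [
    [[0,0,0,0,0,0.1,0],[0,0,0,0,0,0.05,0],[0,0,0,0,0,0,0],[0,0,0,0,0,0,0],[0,0,0,0,0,-0.5,0],[0,0,0,0,0,-2,0],[0,0,0,0,0,-3,0],[0,0,0,0,0,-3,0],[0,0,0,0,0,-1,30],[0,0,0,0,0,0,30]]
  ]
}}

```text
time: 10.3
eef_pos: [536.9, 2.6, 144.0]
tool_rot: [2.166, 2.273, 0.002]
contact_force: [0.8, -0.6, -0.0]
width: 25.7
grip_force: 0.0
```

```bash
python3 - <<'E'
from h import *
im,C,o=snap('wrist','w5');print(o['time'],o['eef_pos'],o['tool_rot'],o['width'],o['contact_force'])
for c,a in blobs(im.max(2)<55,40,2500): print(c,a,px(C,c,50).round(1))
cv2.imwrite('pics/w5c.png',cv2.resize(im[60:340,180:480],None,fx=2,fy=2)[:,:,::-1])
t=cv2.imread('pics/top0.png');cv2.imwrite('pics/trayc.png',cv2.resize(t[165:300,130:230],None,fx=4,fy=4))
E
```

```text
10.3 [536.90452515   2.56235511 144.0114368 ] [2.16600434e+00 2.27341971e+00 1.57480816e-03] 25.65295373262352 [ 0.76036009 -0.60651351 -0.01304378]
[164.2  76.6] 762 [417.1 100.8  50. ]
[445.9   1.1] 49 [615.6 158.2  50. ]
[617.5  76.3] 1014 [751.3 117.5  50. ]
[47.3 24.1] 86 [339.6 130.7  50. ]
[47.6 35.9] 166 [338.  123.3  50. ]
[196.5  52.1] 669 [442.2 118.2  50. ]
[432.   56.2] 111 [612. 124.  50.]
[510.2 131.9] 160 [682.3  74.1  50. ]
[318.4 144.6] 393 [532.9  57.   50. ]
[426.9 162.7] 469 [621.2  46.8  50. ]
[215.7 209.6] 388 [448.2  -1.8  50. ]
[185.8 246.8] 64 [419.4 -38.3  50. ]
[416.4 251.7] 332 [625.2 -33.3  50. ]
[563.9 265.5] 291 [762.  -40.8  50. ]
[318.7 266.9] 250 [538.5 -53.   50. ]
[544.4 314.5] 336 [760.2 -95.   50. ]
[534.5 364.5] 152 [ 768.5 -157.6   50. ]
```

View pics/w5c.png

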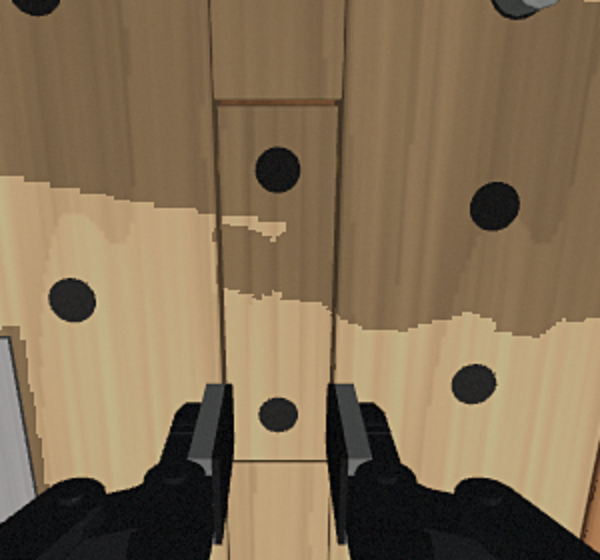

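The filler is flush: its discs are 110.1 mm apart when cast onto the 50 mm plane, and it is centred at (535.7,2.0). Next I turn 81° and go over the mallet handle.

Request:
{"op": "arm_command", "data": {
  "deltas": [
    [[0,0,-8.1,3.3,-0.35,-0.2,55],[0,0,-8.1,3.3,0.1,-0.2,55],[0,0,-8.1,3.25,0.6,-0.2,55],[0,0,-8.1,3.15,1.05,-0.2,55],[0,0,-8.1,2.95,1.45,-0.2,55],[0,0,-8.1,2.75,1.85,-0.2,55],[0,0,-8.1,2.45,2.25,-0.2,55],[0,0,-8.1,2.1,2.55,-0.2,55],[0,0,-8.1,1.75,2.8,-0.2,55],[0,0,-8.1,1.3,3.05,-0.2,55]]
  ]
}}

```text
time: 11.35
eef_pos: [483.3, 330.6, 160.8]
tool_rot: [-0.161, -3.135, 0.002]
contact_force: [0.5, -0.3, -0.4]
width: 46.7
grip_force: 0.0
```

```bash
python3 - <<'E'
from h import *
im,C,o=snap('wrist','w6');print(o['time'],o['eef_pos'],o['tool_rot'],o['width'],o['q'].round(2),o['qd'].round(2))
print([proj(C,p).round() for p in((534,318,104),(464,326,69),(360,338,69),(471,345,35))])
cv2.imwrite('pics/w6v.png',im[:,:,::-1])
E
```

```text
11.35 [483.25690056 330.62140401 160.75272074] [-1.61196900e-01 -3.13455221e+00  2.02485355e-03] 46.68685313072657 [ 0.38  0.06 -0.07  1.44  0.    0.48] [ 0.57  0.41  0.46  0.05 -0.   -0.83]
[array([310., 288.]), array([311., 190.]), array([312.,  48.]), array([333., 185.])]
```

View pics/w6.png

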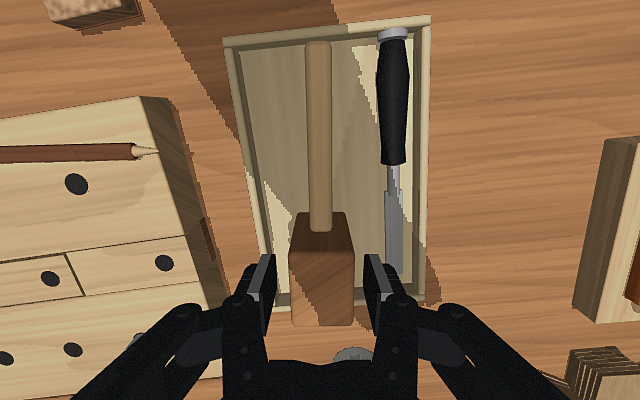

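The view shows the mallet handle running from (317,40) to (320,232), with the head top corners near (290,250), (354,248), (352,325) and (294,326). The chisel is clear on the right at x≈393.

```bash
python3 - <<'E'
from h import *
o=arm.get_obs();C=cal('wrist',o)
T=[px(C,p,104) for p in((290,250),(354,248),(352,325),(294,326))]
print('head',np.round(T,1)[:,:2].tolist(),'c',np.mean(T,0).round(1))
a=px(C,(317.5,42),69);b=px(C,(320,225),69);d=b-a;print('handle',a.round(1),b.round(1),'ang',np.degrees(np.arctan2(d[1],d[0])),np.linalg.norm(d))
im=cv2.imread('pics/w6.png');h=cv2.cvtColor(im,cv2.COLOR_BGR2HSV)
pts=[(239,60),(233,46),(418,35),(412,100)]
for p in((224,38),(430,16),(436,302),(262,310)): print('tray rim',px(C,p,35).round(1))
c=np.mean(T,0); u=d/np.linalg.norm(d); g=c[:2]-70*u[:2]; print('grip',g, o['eef_pos'],'yaw tool y',2*np.degrees(np.arctan2(o['tool_rot'][1],o['tool_rot'][0])))
# dogs in this and earlier frames: height by tops across top view/wrist
for n,uvs in(('top',[(269,170),(368,163)]),):
    D=cal(n)
    im2=cv2.imread('pics/top0.png');
    for u0,v0 in uvs:
        sub=im2[v0-8:v0+9,u0-8:u0+9].astype(int); m=((sub.max(2)-sub.min(2))<30)&(sub.max(2)>90)
        for cc,a in blobs(m,5,200): q=cc+[u0-8,v0-8]; print('dog',q,a,px(D,q,68).round(1))
E
```

```text
head [[498.9, 311.0], [501.6, 359.2], [572.2, 353.7], [568.8, 305.7]] c [535.4 332.4 104. ]
handle [355.7 345.   69. ] [495.  334.1  69. ] ang -4.4524798287002705 139.76708796315165
tray rim [339.7 270.5  35. ]
tray rim [339.3 435.7  35. ]
tray rim [609.8 449.9  35. ]
tray rim [602.9 260.8  35. ]
grip [465.6074178 337.8372964] [482.267272   334.50794369 161.02942163] yaw tool y -185.24995234064693
dog [268.4 169.5] 57 [615.8 125.5  68. ]
dog [368.3 162.7] 56 [ 627.7 -113.8   68. ]
```

```bash
python3 - <<'E'
from h import *
o=dict(eef_pos=np.array([483.257,330.621,160.753]),tool_rot=np.array([-.161197,-3.134552,.002025]));C=cal('wrist',o)
T=[px(C,p,104) for p in((290,250),(354,248),(352,325),(294,326))]
a=px(C,(317.5,42),69);b=px(C,(320,225),69);d=b-a;u=d/np.linalg.norm(d)
c=np.mean(T,0);print(c.round(1),a.round(1),b.round(1),np.degrees(np.arctan2(d[1],d[0])),'grip from head',c[:2]-70*u[:2],'from handle end',a[:2]+115*u[:2])
for p in((224,38),(430,16),(436,302),(262,310)): print('rim',px(C,p,35).round(1))
n=arm.get_obs();print(n['eef_pos'],n['tool_rot'],n['qd'].round(2))
E
```

```text
[536.2 327.8 104. ] [356.8 342.3  69. ] [495.9 329.9  69. ] -5.090134724550408 grip from head [466.43798604 334.01483569] from handle end [471.37015351 332.10428599]
rim [340.  267.9  35. ]
rim [341.5 432.9  35. ]
rim [611.6 444.1  35. ]
rim [603.  255.3  35. ]
[482.267272   334.50794369 161.02942163] [-1.43748193e-01 -3.13541950e+00 -1.55135819e-03] [-0.06 -0.03 -0.03 -0.01 -0.01  0.15]
```

Request:
{"op": "arm_command", "data": {
  "deltas": [
    [[0,0,0,1.35,-0.25,2,55],[0,0,0,0,0,3,55],[0,0,0,0,0,3,55],[0,0,0,0,0,2.5,55],[0,0,0,0,0,1.5,55],[0,0,0,0,0,0.2,55],[0,0,0,0,0,0,55],[0,0,0,0,0,0,5],[0,0,0,0,0,0,5],[0,0,0,0,0,0,5]]
  ],
  "force": 110
}}

```text
time: 12.4
eef_pos: [472.1, 329.2, 43.1]
tool_rot: [0.17, 3.134, 0.002]
contact_force: [-0.8, -0.1, 5.8]
width: 18.1
grip_force: 106.0
```

Request:
{"op": "arm_command", "data": {
  "deltas": [
    [[0,0,0,0,0,-1,5],[0,0,0,0,0,-3,5],[0,0,0,0,0,-4,5],[0,0,0,0,0,-3,5],[0,0,0,-1,-1.9,0,5],[0,0,0,-2,-3.8,0,5],[0,0,0,-2,-3.8,0,5],[0,0,0,-2,-3.8,0,5],[0,0,0,-2,-3.8,0,5],[0,0,0,-1,-1.7,0,5]]
  ],
  "force": 115
}}

```text
time: 13.4
eef_pos: [550.6, 127.6, 151.5]
tool_rot: [-0.175, -3.137, 0.001]
contact_force: [-0.6, 0.8, -3.9]
width: 18.1
grip_force: 111.9
```

```bash
python3 - <<'E'
from h import *
im,C,o=snap('wrist','w7');print(o['time'],o['eef_pos'],o['tool_rot'],o['width'],o['contact_force'],o['wrist_torque'])
zh=o['eef_pos'][2]-35.1+96
print('expected head top px',[proj(C,np.array(o['eef_pos'])*[1,1,0]+[65.5+i*35,-5+j*26,zh]).round() for i,j in((-1,-1),(-1,1),(1,1),(1,-1))])
im2,C2,_=snap('scene','s7')
cv2.imwrite('pics/m7.png',np.hstack([cv2.resize(im[180:400,180:460],(420,330)),cv2.resize(im2[150:330,190:400],(380,330))])[:,:,::-1])
E
```

```text
13.4 [550.59259939 127.6093108  151.47782949] [-1.74699328e-01 -3.13652099e+00  1.44766147e-03] 18.07975491066044 [-0.61024275  0.78156384 -3.87233728] [ 0.02384189  0.153728   -0.02752548]
expected head top px [array([248., 423.]), array([381., 413.]), array([388., 521.]), array([277., 529.])]
```

View pics/m7.png

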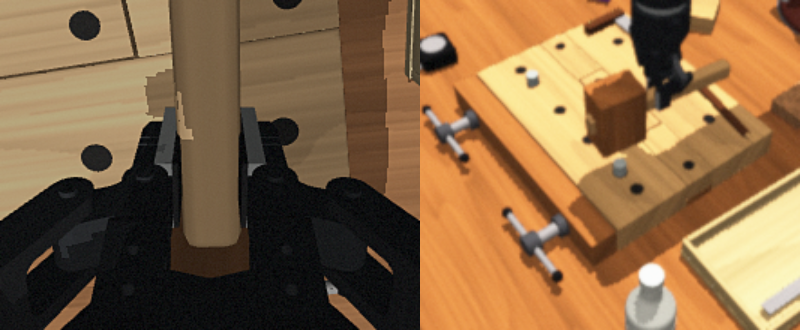

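```bash
python3 - <<'E'
from h import *
C=cal('scene');o=arm.get_obs();e=o['eef_pos'];a=np.radians(-6.3);Rz=np.array([[np.cos(a),-np.sin(a)],[np.sin(a),np.cos(a)]])
im=cv2.imread('pics/s7.png');h=cv2.cvtColor(im,cv2.COLOR_BGR2HSV)
m=(h[...,2]<125)&(h[...,1]>120)&(h[...,0]<16);m[:180]=0;m[245:]=0;m[:,:270]=0;m[:,325:]=0
n,l,s,c=cv2.connectedComponentsWithStats(m.astype(np.uint8));i=1+s[1:,4].argmax();print('seen bbox',s[i],'pose',e,o['tool_rot'])
for L in(60,65,70):
    P=[proj(C,[*(e[:2]+Rz@[L+i*35,j*26]),e[2]-35.1+k*96]) for i in(-1,1) for j in(-1,1) for k in(0,1)]
    P=np.array(P);print(L,P.min(0).round(),(P.max(0)-P.min(0)).round())
print([proj(C,p).round() for p in((616.5,126,68),(628.3,-113.6,68))])
E
```

```text
seen bbox [282 192  37  43 922] pose [550.61669489 128.15260294 151.38804927] [-1.76219025e-01 -3.13631322e+00  1.09407980e-03]
60 [283. 185.] [36. 51.]
65 [281. 186.] [37. 51.]
70 [279. 186.] [37. 51.]
[array([301., 238.]), array([252., 190.])]
```

The mallet hangs level in the grip with its head nearly over the left dog. I shift 5 mm and press.

Request:
{"op": "arm_command", "data": {
  "deltas": [
    [[0,0,0,-0.25,0.5,2,5],[0,0,0,0,0,1.5,5],[0,0,0,0,0,0.8,5],[0,0,0,0,0,0.3,5],[0,0,0,0,0,0.4,5],[0,0,0,0,0,0.4,5],[0,0,0,0,0,0.4,5],[0,0,0,0,0,0.4,5],[0,0,0,0,0,0.3,5],[0,0,0,0,0,0,5]]
  ]
}}

```text
time: 14.5
eef_pos: [553.0, 136.0, 87.3]
tool_rot: [0.17, 3.136, 0.0]
contact_force: [-4.8, 1.2, 2.6]
width: 18.1
grip_force: 113.0
```

Request:
{"op": "arm_command", "data": {
  "deltas": [
    [[0,0,0,0,-0.2,0.2,5],[0,0,0,0,0,0.2,5],[0,0,0,0,0,0.1,5],[0,0,0,0,0,0,5],[0,0,0,0,0,0,5],[0,0,0,0,0,0,5],[0,0,0,0,0,0,5],[0,0,0,0,0,0,5],[0,0,0,0,0,0,5],[0,0,0,0,0,0,5]]
  ]
}}

```text
time: 15.5
eef_pos: [553.5, 134.4, 84.9]
tool_rot: [0.169, 3.134, 0.002]
contact_force: [-13.1, 3.6, 24.2]
width: 17.7
grip_force: 116.6
```

Request:
{"op": "arm_command", "data": {
  "deltas": [
    [[0,0,0,0,0,-0.1,5],[0,1,0,0,0,0,5],[0,1,0,0,0,0,5],[0,0,0,0,0,0,5],[0,0,0,0,0,0,5],[0,0,0,0,0,0,5],[0,0,0,0,0,0,5],[0,0,0,0,0,0,5],[0,0,0,0,0,0,5],[0,0,0,0,0,0,5]]
  ]
}}

```text
time: 16.5
eef_pos: [553.7, 134.4, 85.1]
tool_rot: [-0.167, -3.105, -0.005]
contact_force: [-8.8, 5.1, 17.6]
width: 18.2
grip_force: 115.3
```

Request:
{"op": "arm_command", "data": {
  "deltas": [
    [[0,0,0,0,0,-2,5],[0,-1,0,0,0,-3,5],[0,0,0,-0.6,-3.9,0,5],[0,0,0,-0.6,-3.9,0,5],[0,0,0,-0.6,-3.9,0,5],[0,0,0,-0.6,-3.9,0,5],[0,0,0,-0.6,-3.9,0,5],[0,0,0,-0.6,-3.9,0,5],[0,0,0,-0.2,-0.3,0,5],[0,0,0,0,0,0,5]]
  ]
}}

```text
time: 17.5
eef_pos: [566.6, -107.4, 131.3]
tool_rot: [-0.173, -3.119, -0.002]
contact_force: [0.4, -0.1, -3.3]
width: 17.7
grip_force: 113.4
```

```bash
python3 - <<'E'
from h import *
im,C,o=snap('scene','s8');print(o['time'],o['eef_pos'],o['tool_rot'],o['contact_force'],o['wrist_torque'])
h=cv2.cvtColor(im,cv2.COLOR_RGB2HSV);t,Ct,_=snap('top','t8')
def light(img,u,v,r=9):
    s=img[v-r:v+r+1,u-r:u+r+1].astype(int);m=((s.max(2)-s.min(2))<28)&(s.max(2)>70);return [(c+[u-r,v-r],a) for c,a in blobs(m,4,300)]
print('scene proj dogL z50/68',proj(C,(616.5,126,50)).round(1),proj(C,(616.5,126,68)).round(1),light(im,301,240,14))
s0=cv2.imread('pics/scene0.png')[:,:,::-1];print('before',light(s0,301,240,14))
print('top proj',proj(Ct,(616.5,126,50)).round(1),light(t,269,170),'before',light(cv2.imread('pics/top0.png')[:,:,::-1],269,170))
E
```

```text
17.5 [ 566.5597405 -107.4444792  131.2580998] [-1.73018946e-01 -3.11916877e+00 -1.54786276e-03] [ 0.40058588 -0.05989698 -3.25455243] [ 0.038464    0.13860987 -0.0097822 ]
scene proj dogL z50/68 [300.7 242.9] [300.6 238.4] []
before [(array([300. , 241.1]), np.int32(57))]
top proj [268.8 170.9] [] before [(array([268.7, 169.9]), np.int32(62))]
```

Request:
{"op": "arm_command", "data": {
  "deltas": [
    [[0,0,0,0,0,1.6,5],[0,0,0,0,0,0.8,5],[0,0,0,0,0,0.4,5],[0,0,0,0,0,0.4,5],[0,0,0,0,0,0.4,5],[0,0,0,0,0,0.4,5],[0,0,0,0,0,0.4,5],[0,0,0,0,0,0.2,5],[0,0,0,0,0,0.1,5],[0,0,0,0,0,0,5]]
  ]
}}

```text
time: 18.6
eef_pos: [566.0, -105.7, 84.9]
tool_rot: [-0.169, -3.12, -0.003]
contact_force: [-2.4, 4.2, 3.7]
width: 18.2
grip_force: 114.4
```

Request:
{"op": "arm_command", "data": {
  "deltas": [
    [[0,0,0,0,0,0.1,5],[0,0.5,0,0,0,0,5],[0,0.5,0,0,0,0,5],[0,0,0,0,0,0,5],[0,0,0,0,0,0,5],[0,0,0,0,0,0,5],[0,0,0,0,0,0,5],[0,0,0,0,0,0,5],[0,0,0,0,0,0,5],[0,0,0,0,0,0,5]]
  ]
}}

```text
time: 19.6
eef_pos: [566.3, -105.8, 85.1]
tool_rot: [-0.168, -3.104, -0.004]
contact_force: [-6.8, 5.6, 12.8]
width: 18.1
grip_force: 115.9
```

```bash
python3 - <<'E'
from h import *
t,C,_=snap('top','t9');s,S,_=snap('scene','s9')
for im,K,n in((t,C,'top'),(s,S,'scene')):
    for z in(50,):
        u,v=proj(K,(616.5,126,z)).round().astype(int);print(n,u,v);print(im[v-7:v+6,u-6:u+7].astype(int).max(2)-im[v-7:v+6,u-6:u+7].min(2))
E
```

```text
top 269 171
[[ 96  95  96  97  97  98  98  99 100  98  99 100 101]
 [ 99  99 101  99  96  98  97  99 100 102 102 101 102]
 [101  99 100  99  95  86  81  89  98  97 100  98 102]
 [101  99 101  77  50  31  23  32  46  81  97 100 103]
 [101  98  77  44  16   4   5   1  11  40  80  99 101]
 [ 99  88  57  18   4   2   3   3   6  17  50  86 100]
 [100  85  53  14   4   3   3   2   4   5  34  79 102]
 [ 98  76  39   7   3   3   3   3   2   7  32  78  97]
 [ 96  79  43   8   5   4   1   3   4   8  35  81  98]
 [100 100  70  26   5   4   6   1   5  22  64  92  99]
 [ 98 100  89  62  36  15   9  16  31  52  85  99  99]
 [ 99  96  97  96  84  62  47  56  83  95  98  97  99]
 [ 99  97  99  96  98  99  99 100  99 102 101 101 100]]
scene 301 243
[[116 111 110 108 109 110 109 103  98  97  97  99  98]
 [116 115 113 110 109 112 110 106  99  99 100  96 100]
 [118 116 115 116 112 111 109 110 106 101  97  94  95]
 [115 116 116 114 117 114 110 110 106 108  99  98  94]
 [118 117 118 119 111 109 111 117 117 112 104 102  98]
 [117 118 112  78  44  31  35  56 111 117 109 108  99]
 [117 108  60  20  10   3   4  11  54 114 117 110 104]
 [115  90  29   5   5   4   7   3  23  89 114 112 107]
 [117  98  39   6   4   3   4   4  27  97 119 111 107]
 [119 120  75  31  14  10  14  30  63 115 113 110 110]
 [116 118 115  94  69  61  65 100 116 117 115 112 111]
 [113 117 119 119 118 114 114 121 119 118 113 112 112]
 [113 117 116 115 117 114 117 118 116 117 114 112 112]]
```

Request:
{"op": "arm_command", "data": {
  "deltas": [
    [[0,0.5,0,0,0,0.1,5],[0,0,0,0,0,0,5],[0,0,0,0,0,0,5],[0,0,0,0,0,0,5],[0,0,0,0,0,-0.5,5],[0,0,0,0,0,-2,5],[0,-0.5,0,0,0,-3,5],[0,-1,0,0.5,3.5,-1,5],[0,-1,0,0.6,4,0,5],[0,0,0,0.6,4,0,5]]
  ]
}}

```text
time: 20.7
eef_pos: [564.0, 10.3, 147.8]
tool_rot: [0.173, 3.136, -0.001]
contact_force: [1.3, 0.5, -3.6]
width: 17.9
grip_force: 113.5
```

```bash
python3 - <<'E'
from h import *
o=arm.get_obs();print(o['time'],o['eef_pos'],o['tool_rot'])
for n in('top','scene'):
    im,K,_=snap(n,n+'10')
    for nm,p in(('L',(616.5,126)),('R',(628.3,-113.6))):
        u,v=proj(K,(*p,50)).round().astype(int);s=im[v-8:v+9,u-8:u+9].astype(float);w=np.clip(1-(s.max(2)-s.min(2))/90,0,1);w[w<.25]=0
        g=np.mgrid[0:17,0:17];W=w.sum();cy,cx=(g[0]*w).sum()/W,(g[1]*w).sum()/W
        print(n,nm,'area',W.round(1),'c',(u-8+cx).round(2),(v-8+cy).round(2),'sd',np.sqrt((w*(g[1]-cx)**2).sum()/W).round(2),np.sqrt((w*(g[0]-cy)**2).sum()/W).round(2),[proj(K,(*p,z)).round(2).tolist() for z in(50,55)])
E
```

```text
20.7 [564.00195699  10.27781528 147.811235  ] [ 1.72924899e-01  3.13556952e+00 -9.18989739e-04]
top L area 123.4 c 270.92 171.04 sd 3.59 4.34 [[268.81, 170.88], [268.64, 170.42]]
top R area 71.7 c 364.91 163.96 sd 3.66 4.31 [[367.14, 164.23], [367.43, 163.74]]
scene L area 36.9 c 300.43 243.77 sd 2.71 2.3 [[300.73, 242.87], [300.7, 241.64]]
scene R area 45.8 c 255.3 193.37 sd 4.97 4.38 [[252.73, 194.46], [252.56, 193.22]]
```

Request:
{"op": "arm_command", "data": {
  "deltas": [
    [[0,0,0,1.6,3.85,0,5],[0,0,0,1.6,3.85,0,5],[0,0,0,1.6,3.85,0,5],[0,0,0,1.6,3.85,0,5],[0,0,0,1.6,3.85,0,5],[0,0,0,1.6,3.85,0,5],[0,0,0,1.6,3.85,0,5],[0,0,0,1.3,3.5,0,5],[0,0,0,0,0,0,5],[0,0,0,0,0,0,5]]
  ]
}}

```text
time: 21.8
eef_pos: [472.6, 326.0, 147.0]
tool_rot: [-0.168, -3.137, 0.002]
contact_force: [-0.3, -0.6, -3.3]
width: 18.1
grip_force: 114.2
```

```bash
python3 - <<'E'
from h import *
o=arm.get_obs();print(o['time'],o['eef_pos'],o['tool_rot'])
im,K,_=snap('scene','s11')
for nm,p in(('L',(616.5,126)),('R',(628.3,-113.6))):
    u,v=proj(K,(*p,50)).round().astype(int);s=im[v-8:v+7,u-8:u+8].astype(int);print(nm,u,v);print(s.max(2)-s.min(2));print(s.max(2))
E
```

```text
21.8 [472.60724787 326.01965183 147.04408466] [-1.68487421e-01 -3.13659504e+00  1.58736275e-03]
L 301 243
[[118 118 114 116 115 113 111 110 105 100  99 101 104 104 102 108]
 [117 118 117 114 112 113 116 109 111 107 101 101  99 104 102 105]
 [115 119 118 115 114 112 113 111 117 111 101 100  99  99 100 102]
 [114 119 119 118 119 116 116 113 112 112 110 104 101 101  98 100]
 [119 118 117 119 116 120 119 113 113 115 110 109 100 101  97  98]
 [118 118 119 118 119 118 112 109 112 114 118 112 108 105  98  95]
 [116 116 119 119 111  76  41  34  33  52 105 116 112 108 103  97]
 [116 119 117 107  55  19   7   3   6  12  52 115 115 110 109 105]
 [118 117 117  90  26   4   4   3   3   6  22  85 113 115 110 107]
 [114 118 119  98  35   9   4   5   5   3  28  96 117 112 113 112]
 [119 118 118 115  74  31  17  11  15  26  65 116 114 114 114 111]
 [118 119 119 119 115  91  68  59  68  98 114 119 120 116 115 110]
 [114 119 120 120 118 115 118 111 116 117 115 117 118 113 114 113]
 [119 117 115 119 117 116 117 116 119 117 117 117 115 117 116 113]
 [117 117 117 121 118 117 118 118 118 120 118 115 117 11
[... 2339 characters left out ...]
 247 246 245 244 244 246 248]
 [248 248 248 249 249 249 248 248 247 247 246 246 245 245 245 247]
 [249 249 249 249 247 236 229 222 218 232 243 246 246 246 246 246]
 [249 249 250 248 233 173 133 109 108 159 209 241 246 247 246 246]
 [249 249 249 241 179  88  57  46  41  62 117 228 245 247 247 247]
 [249 250 248 233 142  58  40  38  37  56 119 228 245 247 247 247]
 [249 250 249 241 178  96  67  66  81 134 208 244 248 248 247 247]
 [248 249 249 248 234 192 176 174 201 228 243 248 249 248 248 246]
 [249 249 249 249 248 242 238 240 245 248 249 249 249 249 248 248]
 [250 249 249 249 250 249 248 248 249 249 249 249 249 249 249 249]
 [249 249 249 250 249 249 250 249 249 249 249 249 250 249 249 249]]
```

Both dogs now read as plain black discs, hidden at the rim of their holes, so they are flush. I lower the mallet into the tray.

Request:
{"op": "arm_command", "data": {
  "deltas": [
    [[0,0,0,0,0.2,2,5],[0,0,0,0,0,3,5],[0,0,0,0,0,2.5,5],[0,0,0,0,0,1.3,5],[0,0,0,0,0,0.6,5],[0,0,0,0,0,0.4,5],[0,0,0,0,0,0.3,5],[0,0,0,0,0,0.2,5],[0,0,0,0,0,0,5],[0,0,0,0,0,0,5]]
  ]
}}

```text
time: 22.85
eef_pos: [473.3, 328.1, 45.4]
tool_rot: [0.17, 3.136, 0.001]
contact_force: [1.1, 1.2, -4.3]
width: 17.8
grip_force: 114.2
```

Request:
{"op": "arm_command", "data": {
  "deltas": [
    [[0,0,0,0,0,0.1,5],[0,0,0,0,0,0.1,5],[0,0,0,0,0,0.1,5],[0,0,0,0,0,0,5],[0,0,0,0,0,0,5],[0,0,0,0,0,0,5],[0,0,0,0,0,0,5],[0,0,0,0,0,0,5],[0,0,0,0,0,0,5],[0,0,0,0,0,0,5]]
  ]
}}

```text
time: 23.85
eef_pos: [473.0, 328.1, 42.2]
tool_rot: [0.17, 3.137, 0.0]
contact_force: [-3.9, -0.5, 5.2]
width: 18.2
grip_force: 115.2
```

Standing on the floor (+5 N). I release and lift straight up.

Request:
{"op": "arm_command", "data": {
  "deltas": [
    [[0,0,0,0,0,0,20],[0,0,0,0,0,0,50],[0,0,0,0,0,0,50],[0,0,0,0,0,0,50],[0,0,0,0,0,0,50],[0,0,0,0,0,-1,50],[0,0,0,0,0,-2,50],[0,0,0,0,0,-4,50],[0,0,0,0,0,-4,50],[0,0,0,0,0,-2,50]]
  ],
  "force": 40
}}

```text
time: 24.85
eef_pos: [474.3, 328.4, 176.7]
tool_rot: [0.17, 3.132, 0.003]
contact_force: [1.3, 1.0, 0.5]
width: 42.4
grip_force: 0.0
```

Request:
{"op": "arm_command", "data": {
  "deltas": [
    [[0,0,0,2,0,-2,50],[0,0,0,2,0,-2,50],[0,0,0,0,0,0,50],[0,0,0,0,0,0,50],[0,0,0,0,0,0,50],[0,0,0,0,0,0,50],[0,0,0,0,0,0,50],[0,0,0,0,0,0,50],[0,0,0,0,0,0,50],[0,0,0,0,0,0,50]]
  ]
}}

```text
time: 25.85
eef_pos: [433.3, 332.2, 211.8]
tool_rot: [-0.171, -3.137, -0.0]
contact_force: [0.6, 0.2, 0.2]
width: 42.8
grip_force: 0.0
```

```bash
python3 - <<'E'
from h import *
im,K,o=snap('scene','s12');print(o['time'],o['eef_pos'],o['contact_force'])
a=cv2.imread('pics/scene0.png')[:,:,::-1]
d=cv2.absdiff(a,im).max(2)>60; d=cv2.morphologyEx(d.astype(np.uint8),cv2.MORPH_OPEN,np.ones((3,3)))
for c,ar in blobs(d,25,1e6): print(c,ar)
# mallet head box, before and after
for x in(a,im):
    h=cv2.cvtColor(np.ascontiguousarray(x),cv2.COLOR_RGB2HSV);m=(h[...,2]<150)&(h[...,1]>150)&(h[...,0]<14);z=np.zeros_like(m);z[250:305,350:400]=m[250:305,350:400]
    n,l,s,c=cv2.connectedComponentsWithStats(z.astype(np.uint8));i=1+s[1:,4].argmax();print(s[i],c[i].round(1))
E
```

```text
25.85 [433.31165238 332.19845006 211.7710104 ] [0.62360209 0.20882332 0.20427454]
[480.3  15.4] 2347
[529.8  29.7] 697
[448.   34.5] 412
[581.9  47.7] 253
[629.6  69.7] 700
[496.9  58.5] 298
[407.5  95. ] 72
[488.3 117.4] 1554
[439.9 112.6] 73
[629.9 137.3] 108
[255.9 143. ] 131
[258.1 153.2] 328
[589.8 193.8] 4166
[488.5 165.8] 1030
[391.9 173.4] 98
[425.1 170.9] 34
[422. 222.] 3678
[300.  204.4] 532
[499.5 209.4] 515
[492.7 293.4] 6963
[300.  239.3] 28
[399.5 298. ] 1644
[360.2 327.2] 47
[397.  336.3] 326
[558.3 333.7] 215
[356 269  38  34 608] [373.7 285.6]
[354 261  38  41 734] [373.4 282. ]
```

```bash
python3 -c "
from rig import arm
print(arm.close_job())"
```

```text
the job is handed in; nothing more can be done
None
```

I handed the job in at about 26 s: the filler is flush in the slot, both dogs are driven down flush with the mallet, and the mallet stands released in the tray on its striking face; these come from my own camera and force checks, as the hand-in gave no verdict.

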